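# Index a wok-handle tube in its drilling jig

## Task

Get the handle tube ready for drilling: squeeze the two sprung tabs of the clear guard together, lift the guard off the jig and stand it upright on the wooden board. Then roll the tube where it lies in the V-cradle, stroking it from above with a fingertip, until the slot in its end comes under the spring key and the key drops fully in. Leave the other things on the bench where they are.

Things in the scene. Friction and masses are not known exactly. Their poses are not given: they have to be found in the camera images.
- jig: Fixed drilling jig: green base plate 230 x 136 mm, origin at the centre of its underside on the bench; x along the tube towards the key end, y across, z up. Two rails along x, 50 to 66 mm to either side (y), stand 67 mm high at most. A bridge over the tube at x = 61 to 89 mm is 129 mm high and 82 mm wide; the key's knob on it stands up to 154 mm.
- tube_mid (a point): Point on the axis of the plain steel tube where it should be stroked, straight under the guard, 75 mm above the bench; axes as jig, whose centre is 18 mm towards +x. The tube lies along x, 60 mm in diameter, from -72 to +108 mm. It turns freely both ways about its axis and cannot come out. This point does not move or turn with the tube.
- tube_top (a point): Top of the tube above tube_mid (fixed point at rest height, 105 mm above the bench). The V-cradle floats on springs: pressed, tube, cradle and key sink straight down up to 15 mm, at 3 N plus 0.6 N per mm. A shut gripper's tips drawn level from y = -30 to +30 mm, 10 to 12 mm below this point, roll the tube about 1 to 2 rad by friction; lift off to go back and repeat.
- key_tip (a point): Foot of the spring key while it rides on the tube, on the top line of the tube, 93 mm along +x from tube_mid. A slot 16 mm wide and 8 mm deep is cut along the tube's last 30 mm under the key; at the start it faces a random way, at least 1 rad from the key, and its angle is not reported. When the key is in, the tube no longer turns.
- key (a joint): Spring key (10 mm steel blade with a round black knob, 24 mm) on the bridge over the tube's end: how far it has dropped, in m. 0 while it rides on the round tube, about 0.008 when fully in the slot. It drops by itself when the slot comes under it (within about 3 mm) and then locks the tube.
- guard_grip (a point): Grip point of the loose clear guard (about 0.22 kg, 85 mm long in x, 110 mm wide in y, a bridge over the tube): half-way between its two black upright sprung tabs, z up. At the start 135 mm above the bench, 60 mm above tube_mid, the guard clipped on the rails. The guard's roof is 20 mm below this point. Its tabs are 40 mm long (x), their tops 16 mm above this point.
- tab_a_face (a point): Middle of the outer face of the sprung tab on the guard's +y side (28 mm from guard_grip); the other tab is the mirror image on the -y side, 56 mm over both. Each slides up to 9 mm inwards against a spring (2 to 6 N); after 4 mm its tooth comes out from under the rail's lip. Both must be pressed for the guard to lift: squeezing them together both frees and grips it.
- guard: The same guard as a whole; origin at the level of its four feet, 95 mm straight below guard_grip. On the jig the feet hang 20 mm below the tops of the rails; they clear the tube's top after 65 mm of lift.
- board_top (a point): Centre of the top of the fixed wooden set-down board, 12 mm above the bench; 200 mm along x, 170 mm along y. The guard standing on it has its grip point 95 mm above this point.
- wrench: Steel wrench lying on the bench, 160 mm long; bystander, leave alone. Origin under its middle.
- oil_can: Grey can, 48 mm across, 110 mm high; bystander, leave alone. Origin at its foot.
- hammer: Hammer lying on the bench; bystander, leave alone.
- grind_disc: Grey grinding disc, 100 mm across, 12 mm thick; bystander, leave alone.
- brush: Brush lying on the bench; bystander, leave alone.
- spatula: Spatula lying on the bench; bystander, leave alone.
- mug: White mug, 76 mm across, 85 mm high; bystander, leave alone. Origin at its foot.
Not all that is in view belongs to the job. Leave any purple or yellow look-alike of the guard alone.

How it is judged:
By the outcome, as a careful person would: the job done as asked, in the order asked, and still so for the second after the job is handed in, with the robot touching nothing.
It also fails if it takes over 58 s, if anything falls off the work surface, if the arm or the gripper's body presses on something with over 40 N, if the wrist force passes 120 N, or if a joint passes its speed limit or range.

## Robot

A 7-joint arm with a two-finger parallel gripper is mounted at the origin on the work surface. World frame = base frame: x ahead of the robot, y to its left, z up, the work surface at z = 0. Lengths are in m, angles in rad, forces in N, time in s.
With the tool pointing down it reaches from about 0.425 to 0.925 m from the base axis. Payload 6.8 kg.
Tool frame: the origin (TCP) lies between the finger pads; the fingertips stand env.tip_extent ahead of it and the grasp point (between the pads) lies 8 mm behind it (env.tip_extent is the distance from the TCP to the fingertips, in m); z points along the fingers, y is the line along which they close (so a half turn about z gives the same grasp; the last joint's range is limited). The gripper opens to 85 mm and grips with 20 to 120 N. Pads are 22 mm wide; open, the fingers measure 114 mm over their backs; the gripper's body (76 mm by 85 mm) begins 54 mm behind the grasp point. The pads swing forward as they close: fully open they stand 13 mm farther back than shut.
Start: joints at [1.139, 0.477, 0.022, 1.555, -0.011, 1.109, -0.083], TCP at [0.215, -0.64, 0.242] pointing down, gripper open.
Joint ranges: [-2.96, 2.96], [-0.34, 2.1], [-1.41, 1.46], [0.24, 2.44], [-1.37, 4.51], [0.17, 1.92], [-2.96, 2.96]. Speed limits (rad/s): [2.39, 2.39, 3.14, 3.14, 3.14, 3.14, 3.14].

## Interface

Orientations are given as a rotation vector (axis times angle).
In Python, from station import env, grab_frame, camera_info, outline_of gives the robot as it stands.
- The arm moves only by the tool move_arm, never from a script. Its arguments are lists of equal length, an entry for each row: "grip": the closure, from 0 (fully open) to 1 (shut); "xyz": the shift along the tool's x, y, z in cm, a list of three; "yaw": the turn about the tool's z in rad. A call has 1 to 10 rows; each row is the pose to reach, as a shift and turn from the pose commanded when the call began, along the tool's axes at that moment; what a row does not reach only later rows make up. A row lasts 1/8 s, in which the tool goes at most 62.5 mm and 10.7 degrees, less where a joint would pass 70% of its speed; a pose out of reach is approached as far as the arm can. A call with a gripper value outside its range is refused whole. The fingers move at their own pace and stop on an object; "grip_force" is the grip in N (left out, the last holds). Time passes only in rows, so rows that repeat a pose let the fingers close. It gives the time, the measured TCP pose, the force, the opening and the grip force at its end, in the units of the state.
- env.get_obs(): the state, without advancing time (a new reading comes with each control period).
- grab_frame(name): name is "side" or "top" or "wrist"; returns (picture, depth): 384x512x3 uint8, blue, green, red; 384x512 float32, m along the optical axis (not along the pixel's ray), 0 where there is no reading.
- camera_info(name): a dict with "fx", "fy", "cx", "cy" (pixels), "R" (3x3) and "t" (3): a world point X has camera coordinates R X + t. Camera axes: x right, y down, z forward; pixel columns grow to the right and rows downward; lengths in m; the calibration is good to about 2 mm. A picture is of the moment at which its call begins: read the wrist's pose just before it. camera_info takes no time and is no camera call; for the wrist camera it gives the pose at the moment of the call.
- env.close_job(): hands the job in; it is judged then, once.
Trained networks look in the newest picture that a camera, given by its name, has taken for a name from the list of things; names that differ only in an ending like _2 or _b are one class to them, and where a whole thing is asked for, a point or a joint stands for the part that bears it (a point fixed in the world has none). Each returns a list of dicts, best first, with "conf" (0 to 1); they miss things now and then, are a little off and sometimes report something else, mostly with a low value. They report only what shows in the picture. A call takes as long as a camera call. They do not tell look-alikes from the thing itself.
- outline_of(camera, label): "region" (384x512 bool, what is visible of it) and "extent" ([left, top, right, bottom] in pixels, round what is visible of it).
The state is a dict: "time_s": time; "joint_positions": joint angles; "joint_velocities": joint speeds; "effort": joint torques, N m; "ee_pos": TCP position; "ee_rot": TCP orientation; "force": force on the tool from outside, world axes, zero at the start; "torque": the same for the moment, N m; "grip_width": finger opening in m; "grip_force": force on a finger pad.
Only numpy, scipy, OpenCV 4.12 (cv2) and the standard library are available. Lean on these libraries where they do the work, as an engineer would, in place of code of your own. Each camera call takes 0.05 s, during which the arm holds its last target. There are 200 camera calls.

## Working session

There is one attempt and no reset: what is moved stays moved. The work goes in short steps, Python scripts to look and compute and a tool call to move; the robot and the scene stay as the last step left them, time stands still between calls to the robot, and variables do not carry over. Pictures are saved under pics/ and viewed, at most 10 in all, crops included, and the job is handed in when it is done.

Besides the shell and the picture viewer there is one more tool, called after "Call:" in YAML: its name, and indented under it one key for each argument. move_arm: Moves the arm, as the interface text tells. Its arguments: {"type":"object","properties":{"grip":{"type":"array","items":{"type":"number"}},"xyz":{"type":"array","items":{"type":"array","items":{"type":"number"}}},"yaw":{"type":"array","items":{"type":"number"}},"grip_force":{"type":"number"}},"required":["grip","xyz","yaw"]}

```bash
mkdir -p pics; ls; python3 - <<'E'
from station import env, grab_frame, camera_info, outline_of
import cv2,numpy as np
o=env.get_obs();print(o['time_s'],o['ee_pos'],o['ee_rot'],env.tip_extent,o['grip_width'],o['force'])
ims=[]
for c in("side","top"):
    im,d=grab_frame(c);np.savez(f'pics/{c}0.npz',im=im,d=d);ims.append(im)
    k=camera_info(c);print(c,k['fx'],k['R'],k['t'])
cv2.imwrite('pics/top0.png',cv2.resize(ims[1],(800,600)));cv2.imwrite('pics/side0.png',cv2.resize(ims[0],(800,600)))
E
```

```text
pics
0.0 [ 0.21455167 -0.6393788   0.24129615] [-3.09872029e+00 -5.06129511e-01  7.11403081e-04] 0.011 0.08536817974228972 [1.04571956 0.47943597 0.32196105]
side 494.731525028037 [[-0.95063483 -0.30980395  0.01774627]
 [-0.23899847  0.69449361 -0.6786445 ]
 [ 0.19792208 -0.64938444 -0.73425248]] [0.4687052  0.18017906 1.65135612]
top 377.8025359420102 [[ 0.02878884 -0.99942487  0.01792005]
 [-0.99136849 -0.03084156 -0.12742575]
 [ 0.12790514 -0.01409694 -0.99168622]] [-0.01493645  0.4787685   1.25218304]
```

View pics/top0.png

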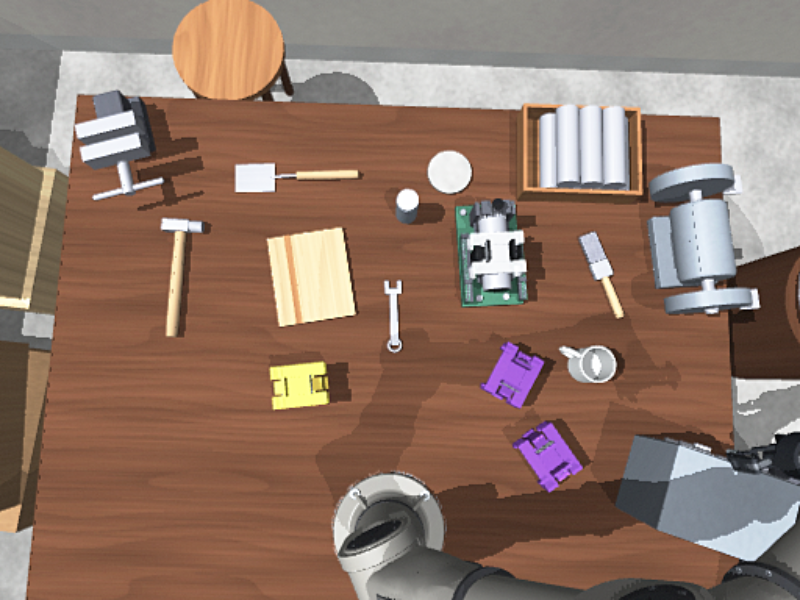

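View pics/side0.png

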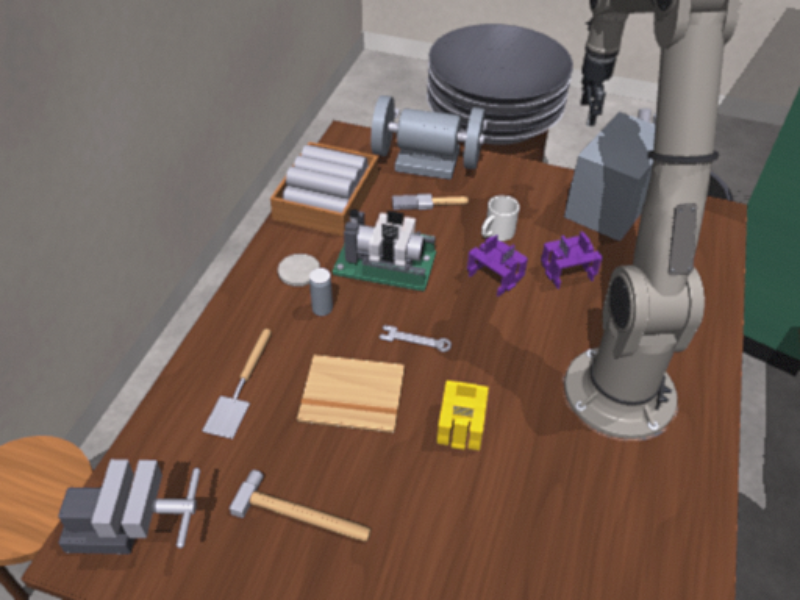

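The clear guard sits on the green jig at top (497,253). The look-alikes are purple at (513,375) and (548,455) and yellow at (300,385). Only the clear one is clipped over the tube, so it fits the description. The board is at (311,277), and the key end faces up in the image. I'll measure these and confirm with a crop.

```bash
cat > h.py <<'E'
from station import env, grab_frame, camera_info, outline_of
import cv2,numpy as np
from scipy.spatial.transform import Rotation as Ro
def world(d,k):
    v,u=np.mgrid[:384,:512]
    P=np.stack([(u-k['cx'])/k['fx']*d,(v-k['cy'])/k['fy']*d,d],-1)
    return (P-k['t'])@k['R']
def plane(uv,z,k):
    r=np.c_[(uv[:,0]-k['cx'])/k['fx'],(uv[:,1]-k['cy'])/k['fy'],np.ones(len(uv))]@k['R']
    c=-k['R'].T@k['t']
    return c+r*((z-c[2])/r[:,2])[:,None]
def rect(P):
    (c,s,a)=cv2.minAreaRect(P[:,:2].astype(np.float32)); return c,s,a
def totool(p,o):  # world point -> shift in tool axes, cm
    return Ro.from_rotvec(o['ee_rot']).inv().apply(np.array(p)-o['ee_pos'])*100
E
python3 - <<'E'
from h import *
z=np.load('pics/top0.npz');im,d=z['im'],z['d'];k=camera_info('top');W=world(d,k)
hsv=cv2.cvtColor(im,cv2.COLOR_BGR2HSV)
g=(hsv[...,0]>50)&(hsv[...,0]<90)&(hsv[...,1]>90)&(d>0)
g[:, :285]=0;g[:,345:]=0;g[:120]=0;g[205:]=0
print('base z',np.median(W[g][:,2]),rect(W[g]))
# above the base: guard/bridge
r=np.zeros_like(g);r[120:205,285:345]=1
for lo,hi in((.135,.158),(.108,.124)):
    m=r&(W[...,2]>lo)&(W[...,2]<hi);print(lo,m.sum(),rect(W[m]),W[m].mean(0))
vv,uu=np.nonzero(r&(W[...,2]>.135)); 
dk=r&(hsv[...,2]<70)&(W[...,2]>.12)
n,l,s,c=cv2.connectedComponentsWithStats(dk.astype(np.uint8))
for i in range(1,n):
    if s[i,4]>8:print('dark',s[i],c[i],np.median(W[l==i],0),rect(W[l==i]))
# board
b=(abs(W[...,2]-.012)<.008);m=np.zeros_like(g);m[140:215,165:235]=1
b=m.astype(bool)&(hsv[...,2]>150)&(hsv[...,1]<160)
n,l,s,c=cv2.connectedComponentsWithStats(b.astype(np.uint8));i=1+np.argmax(s[1:,4])
uv=np.argwhere(l==i)[:,::-1];print('board',rect(plane(uv.astype(float),.012,k)),np.median(W[l==i][:,2]))
cv2.imwrite('pics/c1.png',cv2.resize(im[115:205,270:360],(600,600),interpolation=cv2.INTER_CUBIC))
E
```

```text
base z 0.014797755842958712 ((0.5996407866477966, -0.20373596251010895), (0.22797757387161255, 0.13515280187129974), 4.731492042541504)
0.135 129 ((0.6232159733772278, -0.2024184614419937), (0.12358694523572922, 0.05890914052724838), 5.125369071960449) [ 0.61273608 -0.20212053  0.14927795]
0.108 796 ((0.602241575717926, -0.2042788714170456), (0.17267857491970062, 0.1105567067861557), 5.236783981323242) [ 0.58775117 -0.20426217  0.11539157]
dark [315 127   8   8  46] [318.41304348 130.13043478] [ 0.67360902 -0.1981009   0.15220545] ((0.6744351983070374, -0.2002667486667633), (0.026296846568584442, 0.022082993760704994), 87.90040588378906)
dark [326 153   8  14  58] [328.36206897 159.51724138] [ 0.58219157 -0.22892123  0.14201534] ((0.4530542492866516, -0.11937226355075836), (0.02998967282474041, 0.3877708315849304), 49.690425872802734)
dark [312 154   2  12  13] [312.46153846 159.53846154] [ 0.57794188 -0.17895063  0.15109811] ((0.5787155628204346, -0.18047016859054565), (0.034755632281303406, 0.0034420867450535297), 10.49402141571045)
dark [304 158   6   8  19] [307.05263158 161.        ] [ 0.5803179  -0.16784245  0.1219625 ] ((0.5782891511917114, -0.16607920825481415), (0.022926971316337585, 0.01610054261982441), 1.057579755783081)
board ((0.5387393236160278, 0.19156020879745483), (0.2021510899066925, 0.17166055738925934), 10.963724136352539) 0.01164656926076212
```

View pics/c1.png

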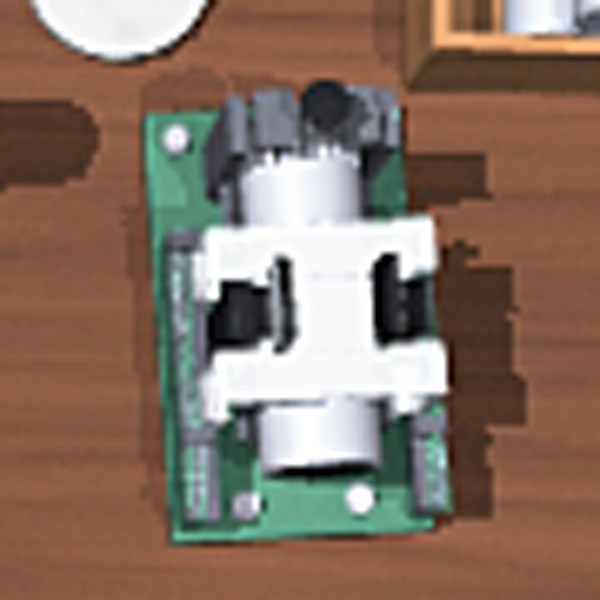

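The crop shows the clear white guard with black tabs at crop (240,310) and (395,300), bridging the tube on the green jig. This is the right one.

```bash
python3 - <<'E'
from h import *
o=env.get_obs();print(totool([.5817,-.2052,.23],o))
E
```

```text
[ 48.6199394  -29.48279177   1.1846376 ]
```

Call:
move_arm:
  grip: [0,0,0,0,0,0,0,0,0,0]
  xyz:
    - [1,-0.6,-4]
    - [5,-3,-7]
    - [10,-6,-7]
    - [15,-9,-7]
    - [20,-12,-7]
    - [25,-15,-7]
    - [30,-18,-7]
    - [35,-21,-7]
    - [40,-24,-7]
    - [45,-27.3,-6]
  yaw: [0,0,0.03,0.06,0.09,0.12,0.15,0.18,0.21,0.239]

```text
time_s: 1.35
ee_pos: [0.5558, -0.2368, 0.3027]
ee_rot: [3.138, 0.131, 0.002]
force: [1.1, -0.1, 0.4]
grip_width: 0.0855
grip_force: 0.0
```

```bash
python3 - <<'E'
from h import *
o=env.get_obs();print(o['time_s'],o['ee_pos'],o['ee_rot'],2*np.arctan2(o['ee_rot'][1],o['ee_rot'][0]),totool([.5817,-.2052,.21],o))
E
```

```text
1.35 [ 0.55575589 -0.23679734  0.30266976] [3.13815861e+00 1.30538003e-01 1.79217751e-03] 0.08314607836543644 [ 2.83757513 -2.94045518  9.26788133]
```

Call:
move_arm:
  grip: [0,0,0,0]
  xyz:
    - [2,-2,4]
    - [2.9,-2.95,8]
    - [2.9,-2.95,8]
    - [2.9,-2.95,8]
  yaw: [0,0,0,0]

```text
time_s: 1.85
ee_pos: [0.5811, -0.2073, 0.2236]
ee_rot: [3.138, 0.131, 0.001]
force: [0.5, 0.3, 0.7]
grip_width: 0.0851
grip_force: 0.0
```

```bash
python3 - <<'E'
from h import *
o=env.get_obs();k=camera_info('wrist');im,d=grab_frame('wrist');W=world(d,k)
print(o['ee_pos'],totool([.5817,-.2052,.13],o))
m=(W[...,2]>.140)&(W[...,2]<.157)&(d>0)
n,l,s,c=cv2.connectedComponentsWithStats(m.astype(np.uint8))
for i in range(1,n):
    if s[i,4]>30:print(s[i],W[l==i].mean(0),rect(W[l==i]))
cv2.imwrite('pics/w1.png',im)
E
```

```text
[ 0.5810503  -0.20730781  0.22357414] [ 0.07447382 -0.21349728  9.35728143]
[ 235   43   38   42 1205] [ 0.67452452 -0.19812004  0.15254472] ((0.674663782119751, -0.19813184440135956), (0.02306915447115898, 0.023005062714219093), 79.36971282958984)
[212 174  13  58 636] [ 0.58158059 -0.18112425  0.14948443] ((0.5802732110023499, -0.1806582808494568), (0.040093448013067245, 0.00747240986675024), 4.804019451141357)
[283 174  14  58 639] [ 0.58567735 -0.23107825  0.14955749] ((0.5845280885696411, -0.2317304015159607), (0.040408506989479065, 0.007496064528822899), 4.820742130279541)
```

View pics/w1.png

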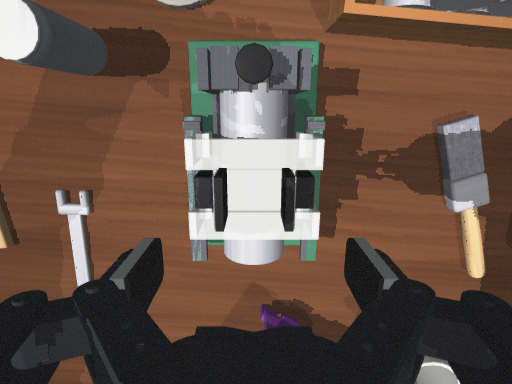

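The wrist view shows the guard's tabs at (218,203) and (290,203), centred under the gripper. The knob is at (254,63). Next I descend, squeeze and lift.

Call:
move_arm:
  grip: [0,0,0,0,0,0.5,0.7,0.7,0.7,0.7]
  xyz:
    - [0.14,-0.1,4]
    - [0.14,-0.1,7]
    - [0.14,-0.1,8.7]
    - [0.14,-0.1,9.3]
    - [0.14,-0.1,9.3]
    - [0.14,-0.1,9.3]
    - [0.14,-0.1,9.3]
    - [0.14,-0.1,9.3]
    - [0.14,-0.1,9.3]
    - [0.14,-0.1,9.3]
  yaw: [0,0,0,0,0,0,0,0,0,0]
  grip_force: 35

```text
time_s: 3.15
ee_pos: [0.5834, -0.2057, 0.1314]
ee_rot: [3.137, 0.132, 0.005]
force: [-1.0, -0.3, 9.2]
grip_width: 0.0342
grip_force: 35.6
```

Call:
move_arm:
  grip: [0.7,0.7,0.7,0.7,0.7,0.7]
  xyz:
    - [0,0,-0.3]
    - [0,0,-1]
    - [0,0,-2]
    - [0,0,-3]
    - [0,0,-4]
    - [0,0,-4]
  yaw: [0,0,0,0,0,0]

```text
time_s: 3.9
ee_pos: [0.583, -0.2051, 0.1706]
ee_rot: [3.138, 0.133, 0.003]
force: [-0.5, 0.0, -2.7]
grip_width: 0.0339
grip_force: 35.2
```

```bash
python3 - <<'E'
from h import *
im,d=grab_frame('wrist');im2,d2=grab_frame('side')
cv2.imwrite('pics/w2.png',np.hstack([cv2.resize(im,(400,300)),cv2.resize(im2[110:215,180:320],(400,300))]))
E
```

```text
(no output)
```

View pics/w2.png

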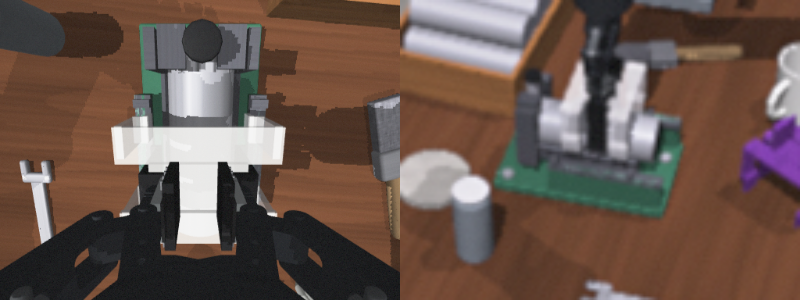

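The guard is off the rails and held square: the wrist half shows both tabs between the pads at (185,205), and the force reads about its weight. I'll carry it to the board.

Call:
move_arm:
  grip: [0.7,0.7,0.7,0.7,0.7,0.7,0.7,0.7,0.7,0.7]
  xyz:
    - [0,0,-2]
    - [0,0,-5]
    - [0,0,-8]
    - [0,-1,-10]
    - [0,-4,-11]
    - [0,-8,-11]
    - [0,-12,-11]
    - [0,-17,-11]
    - [-0.2,-22,-11]
    - [-0.4,-27,-11]
  yaw: [0,0,0,0,0,0,0,0,0,0]

```text
time_s: 5.25
ee_pos: [0.5543, 0.0659, 0.2789]
ee_rot: [-3.139, -0.134, 0.001]
force: [1.5, -0.5, -2.8]
grip_width: 0.0335
grip_force: 35.3
```

Call:
move_arm:
  grip: [0.7,0.7,0.7,0.7,0.7,0.7]
  xyz:
    - [-0.3,-4,0]
    - [-0.5,-8,0]
    - [-0.7,-11,0]
    - [-0.7,-12.9,2]
    - [-0.7,-12.9,4]
    - [-0.7,-12.9,4]
  yaw: [0,-0.03,-0.06,-0.09,-0.107,-0.107]

```text
time_s: 6.0
ee_pos: [0.5358, 0.1905, 0.2362]
ee_rot: [3.125, 0.301, -0.009]
force: [0.3, -0.5, -1.2]
grip_width: 0.0339
grip_force: 35.3
```

```bash
python3 - <<'E'
from h import *
o=env.get_obs();print(o['time_s'],o['grip_width'],o['ee_pos'],o['force'],2*np.arctan2(o['ee_rot'][1],o['ee_rot'][0]),totool([.5387,.1916,.103],o))
im,d=grab_frame('side');k=camera_info('side');W=world(d,k)
m=(d>0)&(abs(W[...,0]-o['ee_pos'][0])<.06)&(abs(W[...,1]-o['ee_pos'][1])<.08)&(W[...,2]>.04)&(im.min(2)>150)
print(m.sum(),np.percentile(W[m],[1,50,99],axis=0))
E
```

```text
6.0 0.03390583071844639 [0.53583195 0.19051848 0.23619599] [ 0.31460518 -0.47220654 -1.2121476 ] 0.1917699638505229 [ 0.37699786 -0.07069127 13.31760278]
1179 [[0.47734242 0.13516994 0.14959084]
 [0.51408319 0.19733545 0.58860546]
 [0.58057598 0.25231999 0.63834784]]
```

Call:
move_arm:
  grip: [0.7,0.7,0.7,0.7,0.7,0.7]
  xyz:
    - [0.3,-0.1,4]
    - [0.3,-0.1,8]
    - [0.3,-0.1,11]
    - [0.3,-0.1,12.2]
    - [0.3,-0.1,12.7]
    - [0.3,-0.1,12.7]
  yaw: [0,0,0,0,0,0]

```text
time_s: 6.8
ee_pos: [0.541, 0.1934, 0.1132]
ee_rot: [-3.127, -0.3, -0.002]
force: [-0.6, -0.2, -1.9]
grip_width: 0.0337
grip_force: 35.3
```

Call:
move_arm:
  grip: [0.7,0.7,0.7,0.7]
  xyz:
    - [0,0,0.3]
    - [0,0,0.5]
    - [0,0,0.6]
    - [0,0,0.6]
  yaw: [0,0,0,0]

```text
time_s: 7.3
ee_pos: [0.5402, 0.1932, 0.1063]
ee_rot: [3.127, 0.301, -0.0]
force: [0.2, -0.3, -1.4]
grip_width: 0.0341
grip_force: 35.3
```

Call:
move_arm:
  grip: [0.7,0.7,0.7,0.7]
  xyz:
    - [0,0,0.2]
    - [0,0,0.3]
    - [0,0,0.35]
    - [0,0,0.35]
  yaw: [0,0,0,0]

```text
time_s: 7.8
ee_pos: [0.5403, 0.1932, 0.1035]
ee_rot: [3.127, 0.301, 0.0]
force: [-2.7, -1.2, 5.0]
grip_width: 0.0338
grip_force: 36.2
```

Call:
move_arm:
  grip: [0.4,0.3,0.2,0.1,0,0,0,0,0,0]
  xyz:
    - [0,0,0]
    - [0,0,0]
    - [0,0,0]
    - [0,0,0]
    - [0,0,0]
    - [0,0,0]
    - [0,0,-1]
    - [0,0,-3]
    - [0,0,-7]
    - [0,0,-12]
  yaw: [0,0,0,0,0,0,0,0,0,0]

```text
time_s: 9.05
ee_pos: [0.5397, 0.193, 0.2239]
ee_rot: [3.127, 0.301, -0.002]
force: [1.4, 0.1, 0.2]
grip_width: 0.0854
grip_force: 0.0
```

```bash
python3 - <<'E'
from h import *
o=env.get_obs();print(o['ee_pos'])
im,d=grab_frame('wrist');k=camera_info('wrist');W=world(d,k)
m=(W[...,2]>.085)&(W[...,2]<.1)&(d>0)&(im.min(2)>150);print('roof',np.median(W[m],0),W[m][:,2].std(),rect(W[m]))
im2,d2=grab_frame('side')
cv2.imwrite('pics/w3.png',np.hstack([cv2.resize(im,(400,300)),cv2.resize(im2[200:305,150:290],(400,300))]))
E
```

```text
[0.53965762 0.19296333 0.22394375]
roof [0.55182966 0.19681699 0.09451499] 0.000817924103621323 ((0.5436834692955017, 0.19647401571273804), (0.08576097339391708, 0.11022309213876724), 11.036845207214355)
```

View pics/w3.png

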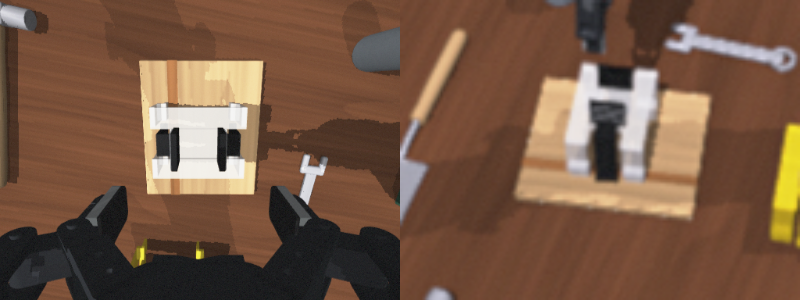

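The guard stands level and upright, central on the board (wrist half (198,142); roof at 0.0945 m against 0.087 nominal for the roof top face). Next I shut the gripper and go back to the tube.

Call:
move_arm:
  grip: [0.3,0.6,1,1,1,1,1,1,1,1]
  xyz:
    - [0,0,-3]
    - [-0.3,4,-4]
    - [-0.7,9,-4]
    - [-1,14,-4]
    - [-1.5,19,-4]
    - [-2,24,-4]
    - [-2.4,29,-4]
    - [-2.8,34,-4]
    - [-3.2,38.5,-4]
    - [-3.7,42.8,-4]
  yaw: [0,0,0,0.02,0.04,0.06,0.08,0.1,0.107,0.107]

```text
time_s: 10.4
ee_pos: [0.5854, -0.2355, 0.263]
ee_rot: [3.139, 0.133, 0.0]
force: [-0.1, -0.3, 0.2]
grip_width: -0.0002
grip_force: 0.0
```

Call:
move_arm:
  grip: [1,1,1]
  xyz:
    - [0,0,5]
    - [0,0,10]
    - [0,0,10]
  yaw: [0,0,0]

```text
time_s: 10.78
ee_pos: [0.5825, -0.2331, 0.1591]
ee_rot: [-3.136, -0.133, 0.012]
force: [-0.0, 0.2, 0.6]
grip_width: -0.0003
grip_force: 0.0
```

```bash
cat >> h.py <<'E'
def knob(cam='wrist'):
    k=camera_info(cam);im,d=grab_frame(cam);W=world(d,k)
    m=(np.hypot(W[...,0]-.6747,W[...,1]+.1981)<.009)&(W[...,2]>.12)&(d>0)
    return m.sum(),np.median(W[m][:,2])
E
python3 - <<'E'
from h import *
o=env.get_obs();print(o['time_s'],o['grip_width'],o['ee_pos'],2*np.arctan2(o['ee_rot'][1],o['ee_rot'][0]),totool([.5848,-.2341,.105],o),knob(),knob('top'))
E
```

```text
10.775 -0.0003168842237214549 [ 0.58249979 -0.23309784  0.1591062 ] -6.198228539955261 [0.26257148 0.13782299 5.40831007] (np.int64(1655), np.float64(0.152732089051737)) (np.int64(29), np.float64(0.15305054170496163))
```

Call:
move_arm:
  grip: [1,1,1,1]
  xyz:
    - [0,0.1,3]
    - [0,0.1,5]
    - [0,0.1,5.5]
    - [0,0.1,5.5]
  yaw: [0,0,0,0]

```text
time_s: 11.38
ee_pos: [0.5861, -0.235, 0.1085]
ee_rot: [3.139, 0.133, 0.001]
force: [0.3, 0.6, -0.0]
grip_width: -0.0
grip_force: 0.0
```

Call:
move_arm:
  grip: [1,1,1,1,1,1,1,1,1,1]
  xyz:
    - [0,-0.6,0.4]
    - [0,-1.2,0.4]
    - [0,-1.8,0.4]
    - [0,-2.3,0.4]
    - [0,-2.8,0.4]
    - [0,-3.3,0.4]
    - [0,-3.8,0.4]
    - [0,-4.4,0.4]
    - [0,-5.0,0.4]
    - [0,-5.8,0.4]
  yaw: [0,0,0,0,0,0,0,0,0,0]

```text
time_s: 12.62
ee_pos: [0.582, -0.1772, 0.1056]
ee_rot: [3.138, 0.132, 0.005]
force: [1.1, 0.1, -0.4]
grip_width: -0.0001
grip_force: 0.0
```

```bash
python3 - <<'E'
from h import *
o=env.get_obs();print(o['time_s'],o['ee_pos'],knob())
E
```

```text
12.625 [ 0.58201728 -0.17719283  0.10562735] (np.int64(3337), np.float64(0.15272693313602664))
```

Call:
move_arm:
  grip: [1,1,1,1,1,1,1,1,1,1]
  xyz:
    - [0,0,-2.5]
    - [0,3,-2.8]
    - [0,5.8,-2.5]
    - [0,5.8,0]
    - [0,5.8,0.05]
    - [0,5.0,0.05]
    - [0,4.4,0.05]
    - [0,3.8,0.05]
    - [0,3.3,0.05]
    - [0,2.8,0.05]
  yaw: [0,0,0,0,0,0,0,0,0,0]

```text
time_s: 13.92
ee_pos: [0.5831, -0.207, 0.1051]
ee_rot: [3.136, 0.131, 0.001]
force: [-4.3, -4.1, 9.6]
grip_width: -0.0001
grip_force: 5.0
```

Call:
move_arm:
  grip: [1,1,1,1,1,1,1]
  xyz:
    - [0,-0.5,0]
    - [0,-1.0,0]
    - [0,-1.6,0]
    - [0,-2.2,0]
    - [0,-3.0,0]
    - [0,-3.0,-1]
    - [0,-3,-2.5]
  yaw: [0,0,0,0,0,0,0]

```text
time_s: 14.8
ee_pos: [0.5802, -0.1753, 0.1288]
ee_rot: [-3.139, -0.133, 0.001]
force: [0.0, -0.3, -0.1]
grip_width: 0.0001
grip_force: 0.0
```

```bash
python3 - <<'E'
from h import *
o=env.get_obs();print(o['time_s'],o['ee_pos'],knob())
E
```

```text
14.8 [ 0.58020582 -0.17525113  0.12882118] (np.int64(2781), np.float64(0.15277349269970347))
```

Call:
move_arm:
  grip: [1,1,1,1,1,1,1,1,1,1]
  xyz:
    - [0,3,-0.3]
    - [0,5.8,0]
    - [0,5.8,2.5]
    - [0,5.8,2.5]
    - [0,5.0,2.5]
    - [0,4.4,2.5]
    - [0,3.9,2.5]
    - [0,3.4,2.5]
    - [0,2.9,2.5]
    - [0,2.4,2.5]
  yaw: [0,0,0,0,0,0,0,0,0,0]

```text
time_s: 16.1
ee_pos: [0.5844, -0.2029, 0.1062]
ee_rot: [3.134, 0.129, 0.008]
force: [0.5, -6.8, 9.2]
grip_width: -0.0
grip_force: 4.6
```

Call:
move_arm:
  grip: [1,1,1,1,1,1]
  xyz:
    - [0,-0.5,0]
    - [0,-1.1,0]
    - [0,-1.7,0]
    - [0,-2.4,0]
    - [0,-2.4,-1]
    - [0,-2.4,-2.5]
  yaw: [0,0,0,0,0,0]

```text
time_s: 16.85
ee_pos: [0.5801, -0.1754, 0.1288]
ee_rot: [-3.139, -0.133, 0.002]
force: [0.4, 0.2, -0.3]
grip_width: -0.0004
grip_force: 0.0
```

```bash
python3 - <<'E'
from h import *
o=env.get_obs();print(o['time_s'],o['ee_pos'],knob())
E
```

```text
16.85 [ 0.5800631  -0.17543906  0.12883201] (np.int64(2368), np.float64(0.1447796532716195))
```

The knob has dropped by 8.0 mm, so the key is in. I'll retreat upward, check, and hand in.

Call:
move_arm:
  grip: [1,1,1,1,1,1]
  xyz:
    - [0,0,-3]
    - [0,0,-7]
    - [0,0,-10]
    - [0,0,-12]
    - [0,0,-12]
    - [0,0,-12]
  yaw: [0,0,0,0,0,0]

```text
time_s: 17.65
ee_pos: [0.5799, -0.1754, 0.2476]
ee_rot: [-3.139, -0.133, 0.002]
force: [-0.5, 0.2, -1.3]
grip_width: 0.0002
grip_force: 0.0
```

```bash
python3 - <<'E'
from h import *
z,ok=knob()[1],0
im,d=grab_frame('top');W=world(d,camera_info('top'))
m=(abs(W[...,0]-.54)<.07)&(abs(W[...,1]-.193)<.08)&(W[...,2]>.085)&(W[...,2]<.1);print(z,m.sum(),rect(W[m]))
if z<.147 and m.sum()>150: print(env.close_job(),env.get_obs()['time_s'])
E
```

```text
0.14479838937861342 570 ((0.5383886694908142, 0.1938270777463913), (0.08558780699968338, 0.11001782864332199), 11.017026901245117)
the job is handed in; nothing more can be done
the job is handed in; nothing more can be done
```

The guard stands upright on the wooden board and the spring key has dropped 8 mm into the tube's slot, so the tube is ready for drilling; I handed the job in at about 17.8 s of the 58 s allowed.

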